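# Draw up a capped syringe in its hand-cranked press for a leak check

## Robot

A 6-joint arm with a two-finger parallel gripper is mounted at the origin on a cart in front of the work surface, level with it; the furniture and walls round the work are solid. World frame = base frame: x ahead of the robot, y to its left, z up, the work surface at z = 0. Lengths are in mm, angles in rad, forces in N, time in s.
With the tool pointing down it reaches from about 300 to 875 mm from the base axis. Payload 6.4 kg.
Tool frame: the origin (TCP) lies at the very end of the fingers, on their centre line; the grasp point (between the pads) lies r.hold_point_z behind it (r.hold_point_z is the distance from the TCP to the grasp point, in mm); z points along the fingers, y is the line along which they close (so a half turn about z gives the same grasp; the last joint's range is limited). The gripper opens to 85 mm and grips with 20 to 120 N. Pads are 22 mm wide; open, the fingers measure 114 mm over their backs; the gripper's body (76 mm by 85 mm) begins 54 mm behind the grasp point. The pads swing forward as they close: fully open they stand 13 mm farther back than shut.
Start: joints at [1.108, 0.181, 1.607, -0, 1.354, -0.206], TCP at [146.03, 556.162, 231.288] pointing down, gripper open.
Joint ranges: [-2.99, 2.99], [-0.89, 2.07], [0.3, 2.58], [-1.14, 4.28], [0, 2.63], [-3.12, 3.12]. Speed limits (rad/s): [2.57, 2.57, 3.01, 3.14, 3.14, 3.14].

## Interface

Orientations are given as [roll, pitch, yaw] about the fixed x, y, z axes, in that order (R = Rz(yaw) Ry(pitch) Rx(roll)).
In Python, from workcell import r gives the robot as it stands.
- The arm moves only by the shell command python3 shift.py 'ROWS'. ROWS is a JSON object with one list for each field, all of the same length, 1 to 5, a row being the entries at one place: x, y, z (the shift in mm), drx, dry, drz (a rotation vector in rad), finger_gap (the finger opening in mm); each row shifts and turns the commanded pose from where the row before left it, along the tool's axes as they then stand; what a row does not reach is not made up. A row lasts 1/10 s, in which the tool goes at most 50 mm and 0.15 rad, less where a joint would pass 70% of its speed; a pose out of reach is approached as far as the arm can. The fingers move at their own pace and stop on an object; the grip force is fixed at half the most. Time passes only in rows, so rows that do not move let the fingers close. It prints the time, the measured TCP pose, the force, the opening and the grip force at its end. Input that does not fit is refused with a message, and nothing moves.
- r.state(): the state, without advancing time (a new reading comes with each control period).
- r.capture(name): name is "scene" or "top" or "wrist"; returns a dict with "img" (420x560x3 uint8, red, green, blue), "depth" (420x560 float32, mm along the optical axis (not along the pixel's ray), 0 where there is no reading), "camera_matrix" (3x3 intrinsics, pixels), "pose" (4x4, takes a point from camera to world coordinates). Camera axes: x right, y up, looking along -z (the intrinsics and any distortion apply to the point x, -y, -z); pixel columns grow to the right and rows downward; lengths in mm; the calibration is good to about 2 mm. A picture is of the moment at which its call begins.
- r.close_job(): hands the job in; it is judged then, once.
The state is a dict: "clock": time; "joints": joint angles; "qd": joint speeds; "effort": joint torques, N m; "tool_pos": TCP position; "orientation": TCP orientation; "contact_force": force on the tool from outside, world axes, zero at the start; "moment": the same for the moment, N m; "grip_width": finger opening in mm; "grasp_force": force on a finger pad.
Only numpy, scipy, OpenCV 4.12 (cv2) and the standard library are available. Lean on these libraries where they do the work, as an engineer would, in place of code of your own. Each camera call takes 0.05 s, during which the arm holds its last target. There are 200 camera calls.

## Task

The syringe in the hand-cranked press has its outlet capped for a leak check. Wind the pusher block all the way back with the crank (clockwise, seen from the crank's end), then take the bare steel plunger rod and draw it straight out of the glass barrel, without levering it askew, until the dark ring line on the rod is level with the barrel's open end. The air behind it sucks the rod back, so finish while still holding it steady at the line; leave the glassware standing round the press where it is.

Things in the scene. Friction and masses are not known exactly. Their poses are not given: they have to be found in the camera images.
- press: Hand-cranked syringe press, aluminium, fixed to the bench: base 90 x 222 mm with three upright plates. Origin on the bench; own z up, own y along the machine from crank end (-y) to capped nozzle end (+y), x across. Plunger axis parallel to y at x 0, z 110 mm. Two guide rods (10 mm thick) at x -27 and +27 and the lead screw at x 0 run below it at z 66 mm, from y 34 to -72
- barrel_mouth (a point): Centre of the glass barrel's open end (outside 22 mm, bore 15 mm), on the bore's axis, at press y 34, z 110 mm; axes as the press's. The barrel runs from here 86 mm toward +y. The mouth is flush in the barrel plate (80 mm wide, 10 mm thick, y 34 to 44, top at z 128); the nozzle plate is at y 120 to 130, top at z 136
- plunger: Steel rod, 14 mm thick, 110 mm long, in the 15 mm bore (1 mm play), with a thumb plate (26 mm wide, 4 mm thick) at its outer end; 0.12 kg. Origin at the centre of the thumb plate's outer face; own +y runs along the rod into the barrel. 36 mm of bare rod shows at the start. It is sucked back in with about 0.3 N per mm of draw (9 N at the line) and binds, up to 25 N, if gripped off its axis
- rod_grip (a point): Middle of the bare part of the rod, on its axis, 22 mm from the thumb plate's outer face and at the start 18 mm outside the barrel; moves with the rod
- rod_mark (a point): Centre of the dark ring line (3 mm wide) round the rod, on its axis, 70 mm from the thumb plate's outer face; at the start it is 30 mm inside the glass barrel
- pusher (a joint): Position of the pusher block in m: 0 = fully forward (its face 2 mm behind the thumb plate), grows as it winds back toward the crank, 0.036 = fully back, at the stop. Starts between 0 and 0.006. Moves only by the crank, 12 mm a turn. Block 74 mm wide, 22 mm thick, its arm 36 mm wide with the top at z 129 mm; its face is at press y = -8 mm minus the value
- crank (a joint): Crank angle in rad: 0 = handle straight up, grows clockwise seen from the crank's end (from the top the handle goes toward the press's +x), stops at 18.85 (three turns, pusher fully back). Starts between 0 and 3. Axis parallel to the press's y at x 0, z 66 mm; handle 32 mm from it. Takes about 3 N at the handle and stays where it is left. Crank plate: y -82 to -72, top at z 86
- knob_mid (a point): Grip point on the axis of the crank's black handle, at press y -132.5 mm. The handle is 17 mm thick, spins freely on its pin, is parallel to the press's y and reaches from y -96.5 to -152.5 mm; the crank arm (15 mm wide) is at y -96 to -89 mm, the hub 22 mm wide
- erlenmeyer: Conical glass flask, 83 mm wide, 106 mm high, standing left of the press; origin at the centre of its underside
- beaker: Small glass beaker, 44 mm wide, 60 mm high, standing right of the press; origin at the centre of its underside
- petri_dish: Lidded petri dish, 66 mm wide, 15 mm high, lying to the left, behind the flask; origin at the centre of its underside

How it is judged:
By the outcome, as a careful person would: the job done as asked, in the order asked, and still so for the second after the job is handed in, while the arm keeps its last pose, push and grip.
It also fails if it takes over 61 s, if anything falls off the work surface, if the arm or the gripper's body presses on something with over 40 N, if the wrist force passes 120 N, or if a joint passes its speed limit or range.

## Working session

There is one attempt and no reset: what is moved stays moved. The work goes in short steps, Python scripts to look and compute and a shell command to move; the robot and the scene stay as the last step left them, time stands still between calls to the robot, and variables do not carry over. Pictures are saved under pics/ and viewed, at most 10 in all, crops included, and the job is handed in when it is done.

```bash
ls; mkdir -p pics; python3 - <<'E'
from workcell import r
import cv2,numpy as np
s=r.state();print({k:np.round(v,3).tolist() for k,v in s.items()}, r.hold_point_z)
for n in("scene","top"):
    c=r.capture(n);cv2.imwrite(f"pics/{n}0.png",c["img"][:,:,::-1]);np.savez(f"{n}0.npz",**c)
    print(n,c["camera_matrix"].round(1).tolist(),c["pose"].round(3).tolist())
E
```

```text
pics
shift.py
workcell.py
{'clock': 0.0, 'joints': [1.108, 0.182, 1.608, 0.0, 1.354, -0.206], 'qd': [-0.0, 0.001, -0.001, -0.001, 0.0, 0.0], 'effort': [-0.001, -44.488, -35.133, -0.0, 0.009, 0.0], 'tool_pos': [145.786, 555.67, 230.397], 'orientation': [-3.14, -0.0, 2.885], 'contact_force': [-0.823, -0.185, -0.574], 'moment': [-0.016, 0.017, 0.002], 'grasp_force': 0.0, 'grip_width': 85.323} 18.700000000000003
scene [[417.7, 0.0, 277.9], [0.0, 417.7, 200.6], [0.0, 0.0, 1.0]] [[0.909, 0.316, -0.272, 141.671], [-0.417, 0.683, -0.6, -666.086], [-0.004, 0.659, 0.752, 1036.555], [0.0, 0.0, 0.0, 1.0]]
top [[465.4, 0.0, 279.8], [0.0, 465.4, 201.8], [0.0, 0.0, 1.0]] [[-0.013, 0.995, -0.097, 352.698], [-1.0, -0.012, 0.009, 67.994], [0.008, 0.097, 0.995, 1339.014], [0.0, 0.0, 0.0, 1.0]]
```

View pics/scene0.png

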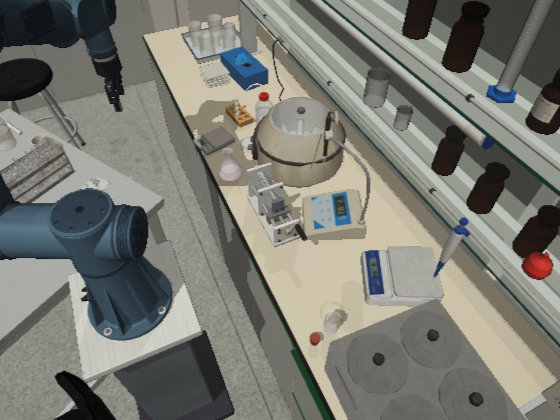

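View pics/top0.png

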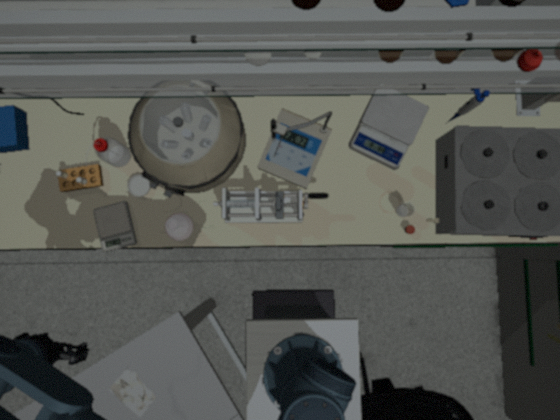

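The scene view has the press at about (275,205), with the crank toward the camera at (300,232). In the top view the press spans (222–305, 187–222) with the black crank handle at (318,196). The flask is at (180,227) and the petri dish at (139,184), and the beaker is probably near (403,205). Next I'll enlarge the press and take a coarse pose.

```bash
cat > h.py <<'E'
import numpy as np,cv2
def ray(c,u,v):
    K=c["camera_matrix"];P=c["pose"]
    d=np.array([(u-K[0,2])/K[0,0],-(v-K[1,2])/K[1,1],-1.]);return P[:3,3],P[:3,:3]@d
def onz(c,u,v,z):
    o,d=ray(c,u,v);return o+d*(z-o[2])/d[2]
def dep(c,u,v):
    o,d=ray(c,u,v);return o+d*c["depth"][int(v),int(u)]
def tri(a,b):
    # a,b=(cam,u,v): least-squares ray intersection and gap
    (o1,d1),(o2,d2)=ray(*a),ray(*b);d1=d1/np.linalg.norm(d1);d2=d2/np.linalg.norm(d2)
    t=np.linalg.lstsq(np.c_[d1,-d2],o2-o1,rcond=None)[0]
    p,q=o1+t[0]*d1,o2+t[1]*d2;return (p+q)/2,np.linalg.norm(p-q)
def proj(c,p):
    P=c["pose"];q=P[:3,:3].T@(np.asarray(p)-P[:3,3]);K=c["camera_matrix"]
    return K[0,0]*q[0]/-q[2]+K[0,2],-K[1,1]*q[1]/-q[2]+K[1,2]
E
python3 - <<'E'
from h import *
c=np.load("top0.npz");s=np.load("scene0.npz")
a=cv2.resize(c["img"][175:235,210:340],None,fx=6,fy=6,interpolation=2)
b=cv2.resize(s["img"][155:250,205:335],None,fx=6,fy=6,interpolation=2)[:,:]
cv2.imwrite("pics/z0.png",np.vstack([a,cv2.resize(s["img"][158:248,225:355],None,fx=6,fy=6)])[:900,:,::-1][:, :780] if 0 else a[:,:,::-1])
cv2.imwrite("pics/z1.png",b[:,:,::-1])
for u,v in[(224,190),(224,220),(304,190),(304,220),(318,196),(240,205),(270,205),(180,227),(403,205)]:print(u,v,dep(c,u,v).round(0),onz(c,u,v,100).round(0))
E
```

```text
224 190 [503. 202. 133.] [507. 205. 100.]
224 220 [431. 215.  14.] [426. 205. 100.]
304 190 [516. -15.   3.] [504.  -9. 100.]
304 220 [430. -14.  -3.] [424.  -8. 100.]
318 196 [488. -47.  97.] [488. -46. 100.]
240 205 [464. 161. 119.] [466. 163. 100.]
270 205 [464.  82. 112.] [465.  83. 100.]
180 227 [411. 329.  67.] [409. 322. 100.]
403 205 [ 469. -300.    5.] [ 461. -274.  100.]
```

View pics/z0.png

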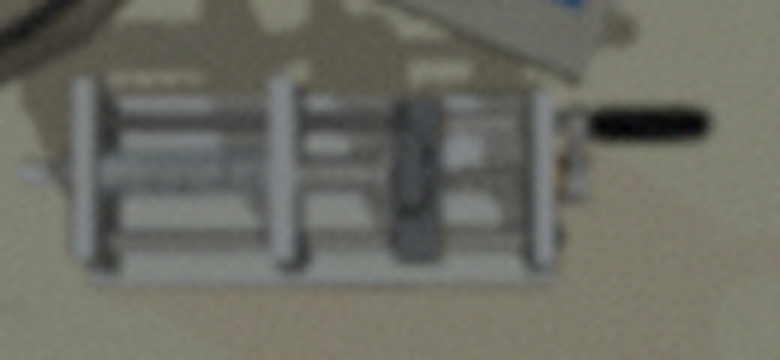

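The enlarged top view shows the plates at crop columns 85, 283 and 543, the dark pusher block at 415, and the black handle from (590,122) to (710,122). The press is almost aligned with world y. I'll turn the tool to yaw π/2 and then move over the press.

```bash
python3 shift.py '{"x": [0, 0, 0, 0, 0], "y": [0, 0, 0, 0, 0], "z": [0, 0, 0, 0, 0], "drx": [0, 0, 0, 0, 0], "dry": [0, 0, 0, 0, 0], "drz": [0.146, 0.146, 0.146, 0.146, 0.146], "finger_gap": [85, 85, 85, 85, 85]}'
python3 shift.py '{"x": [0, 0, 0, 0, 0], "y": [0, 0, 0, 0, 0], "z": [0, 0, 0, 0, 0], "drx": [0, 0, 0, 0, 0], "dry": [0, 0, 0, 0, 0], "drz": [0.146, 0.146, 0.146, 0.146, 0], "finger_gap": [85, 85, 85, 85, 85]}'
```

```text
clock: 0.6
tool_pos: [145.9, 555.8, 230.7]
orientation: [-3.141, 0.001, 2.149]
contact_force: [-0.4, 0.2, -0.2]
grip_width: 84.9
grasp_force: 0.0
clock: 1.1
tool_pos: [145.9, 555.9, 230.8]
orientation: [-3.141, 0.001, 1.57]
contact_force: [0.8, 0.6, 0.6]
grip_width: 84.9
grasp_force: 0.0
```

```bash
python3 shift.py '{"x": [-36, -36, -36, -36, -36], "y": [23, 23, 23, 23, 23], "z": [-3, -3, -3, -3, -3], "drx": [0, 0, 0, 0, 0], "dry": [0, 0, 0, 0, 0], "drz": [0, 0, 0, 0, 0], "finger_gap": [85, 85, 85, 85, 85]}'
python3 shift.py '{"x": [-36, -36, -36, -36, -36], "y": [23, 23, 23, 23, 23], "z": [-3, -3, -3, -3, -3], "drx": [0, 0, 0, 0, 0], "dry": [0, 0, 0, 0, 0], "drz": [0, 0, 0, 0, 0], "finger_gap": [85, 85, 85, 85, 85]}'
python3 shift.py '{"x": [-36, -36, -36, -36, 0], "y": [23, 23, 23, 23, 0], "z": [-3, -3, -3, -3, 0], "drx": [0, 0, 0, 0, 0], "dry": [0, 0, 0, 0, 0], "drz": [0, 0, 0, 0, 0], "finger_gap": [85, 85, 85, 85, 85]}'
python3 - <<'E'
from workcell import r
from h import *
c=r.capture("wrist");np.savez("w1.npz",**c);cv2.imwrite("pics/w1.png",c["img"][:,:,::-1]);print(c["pose"].round(3).tolist(),c["camera_matrix"][0,0],r.state()["tool_pos"])
E
```

```text
clock: 1.6
tool_pos: [261.4, 374.7, 246.3]
orientation: [3.142, 0.0, 1.576]
contact_force: [1.7, -0.2, 0.3]
grip_width: 85.1
grasp_force: 0.0
clock: 2.1
tool_pos: [376.5, 194.6, 261.5]
orientation: [3.141, -0.0, 1.576]
contact_force: [1.0, 0.6, 0.1]
grip_width: 84.8
grasp_force: 0.0
clock: 2.6
tool_pos: [470.2, 48.1, 273.6]
orientation: [3.14, 0.002, 1.57]
contact_force: [0.0, 0.5, 0.2]
grip_width: 85.0
grasp_force: 0.0
[[1.0, 0.002, -0.002, 470.212], [-0.001, 0.953, 0.303, 125.569], [0.002, -0.303, 0.953, 415.875], [0.0, 0.0, 0.0, 1.0]] 374.944528346896 [468.79765939  50.16991774 273.09207067]
```

View pics/w1.png

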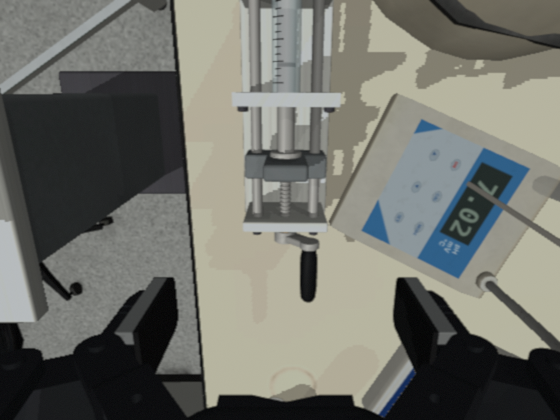

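The wrist view looks along the press. The barrel plate is at rows 94–106, cols 232–341, with the bare rod below it at col 287, rows 106–153. The pusher is at rows 153–180, the crank plate at rows 212–230, and the black handle at cols 300–317, rows 248–302. A glass rim, the beaker, sits at about (293,385). Now measuring.

```bash
cat > m.py <<'E'
from h import *
def blob(m,box):
    x0,y0,x1,y1=box;k=np.zeros_like(m);k[y0:y1,x0:x1]=m[y0:y1,x0:x1]
    cs=cv2.findContours(k,cv2.RETR_EXTERNAL,cv2.CHAIN_APPROX_NONE)[0];return max(cs,key=cv2.contourArea)
def edges(row,x0,x1):  # strongest rising/falling gradients
    g=np.gradient(cv2.GaussianBlur(row.astype(np.float32).reshape(1,-1),(3,1),0)[0]);return g
E
python3 - <<'E'
from m import *
c=np.load("w1.npz");im=c["img"];g=im.max(2)
h=blob((g<45).astype(np.uint8),(285,240,335,320));R=cv2.minAreaRect(h);print("handle",R, [dep(c,308,v).round(1).tolist() for v in(255,275,295)])
pl=(im.min(2)>150).astype(np.uint8)
# depth cloud
v,u=np.mgrid[0:420,0:560];K=c["camera_matrix"];P=c["pose"];d=c["depth"]
pts=np.stack([(u-K[0,2])/K[0,0]*d,-(v-K[1,2])/K[1,1]*d,-d],-1)@P[:3,:3].T+P[:3,3]
np.save("w1pts.npy",pts)
Z=pts[...,2]
def q(n,box,zlo,zhi):
    x0,y0,x1,y1=box;p=pts[y0:y1,x0:x1].reshape(-1,3);p=p[(p[:,2]>zlo)&(p[:,2]<zhi)]
    print(n,len(p),p.mean(0).round(1),np.percentile(p,[1,50,99],axis=0).round(1).tolist(),cv2.minAreaRect(p[:,:2].astype(np.float32)))
q("barrelplate",(225,85,350,110),122,134)
q("nozz?",(225,0,350,40),125,142)
q("crankplate",(235,205,335,235),80,92)
q("pusherarm",(240,145,335,185),122,135)
for vv in range(108,152,6):
    m=np.where((pts[vv,275:300,2]>105))[0]+275; print(vv,m.min() if len(m) else 0,m.max() if len(m) else 0,pts[vv,m].mean(0).round(1) if len(m) else "")
print(g[130,268:306].tolist());print(g[60,268:306].tolist())
for uv in [(293,370),(293,400),(275,385),(315,385)]:print(dep(c,*uv).round(0),onz(c,*uv,60).round(0))
E
```

```text
handle ((308.0, 275.5), (14.0, 49.0), 0.0) [[492.0, -20.8, 96.0], [492.3, -41.0, 96.9], [492.7, -62.3, 97.2]]
barrelplate 1595 [471.2 118.8 127.7] [[432.3, 112.1, 123.0], [470.7, 118.6, 127.8], [510.7, 124.3, 129.6]] ((471.56201171875, 119.1366958618164), (14.415506362915039, 80.10972595214844), 89.93444061279297)<stdin>:12: RuntimeWarning: Mean of empty slice.
  ret = um.true_divide(
Traceback (most recent call last):
IndexError: index -1 is out of bounds for axis 0 with size 0
```

```bash
python3 - <<'E'
from m import *
c=np.load("w1.npz");im=c["img"];g=im.max(2);pts=np.load("w1pts.npy")
def q(n,box,zlo,zhi):
    x0,y0,x1,y1=box;p=pts[y0:y1,x0:x1].reshape(-1,3);p=p[(p[:,2]>zlo)&(p[:,2]<zhi)]
    if len(p):print(n,len(p),p.mean(0).round(1),np.percentile(p,[1,50,99],axis=0).round(1).tolist())
q("crankplate",(235,205,335,235),80,92)
q("pusherarm",(240,145,335,185),122,135)
q("handle",(298,245,320,305),85,105)
for vv in range(108,152,6):
    m=np.where((pts[vv,275:300,2]>105))[0]+275; print(vv,m.min() if len(m) else 0,m.max() if len(m) else 0,pts[vv,m].mean(0).round(1) if len(m) else "")
for vv in(112,130,145,60,20):print(vv,g[vv,268:306].tolist())
for vv in(97,100,103,218,222):print(vv,g[vv,[*range(226,250)]].tolist(),g[vv,[*range(322,346)]].tolist())
for uv in [(293,370),(293,400),(275,385),(315,385)]:print(dep(c,*uv).round(0),onz(c,*uv,60).round(0))
E
```

```text
crankplate 1002 [470.4   3.8  85.3] [[432.0, -4.9, 80.3], [470.6, 4.3, 85.7], [509.5, 8.5, 87.6]]
pusherarm 846 [471.   64.8 128.1] [[453.4, 57.3, 122.2], [470.7, 64.8, 128.5], [488.6, 77.0, 130.3]]
handle 955 [492.7 -38.9  94.9] [[485.0, -70.2, 88.6], [492.6, -38.3, 95.4], [501.3, -10.5, 98.1]]
108 278 294 [471.8 113.1 132.9]
114 278 294 [471.5 107.8 115. ]
120 278 294 [471.5 103.3 114.9]
126 278 294 [471.5  98.7 114.9]
132 278 294 [471.5  94.  115. ]
138 278 294 [471.5  89.3 115.2]
144 278 294 [471.5  84.6 114.9]
150 278 294 [471.7  82.5 132.7]
112 [184, 180, 179, 180, 185, 185, 185, 181, 163, 132, 122, 131, 142, 149, 157, 159, 158, 152, 144, 138, 132, 126, 118, 109, 95, 83, 97, 140, 173, 181, 184, 186, 188, 188, 187, 187, 184, 185]
130 [184, 181, 178, 181, 185, 187, 187, 183, 165, 132, 123, 133, 145, 154, 164, 167, 166, 158, 151, 145, 140, 134, 126, 116, 102, 89, 103, 126, 131, 128, 128, 131, 134, 134, 130, 129, 127, 134]
145 [184, 175, 155, 130, 127, 127, 128, 126, 117, 110, 120, 134, 146, 156, 166, 170, 167, 158, 151, 146, 141, 133, 126, 114, 100, 90, 105, 126, 132, 134, 138, 14
[... 1095 characters left out ...]
9, 190, 189, 188, 188, 187, 185, 180, 175, 175, 173, 158, 137]
218 [177, 177, 178, 177, 178, 177, 177, 177, 178, 177, 177, 177, 178, 177, 178, 178, 177, 165, 131, 88, 75, 75, 76, 75] [82, 81, 85, 112, 154, 180, 182, 160, 117, 92, 94, 107, 128, 144, 152, 154, 153, 153, 153, 153, 153, 153, 154, 153]
222 [178, 177, 177, 178, 178, 177, 177, 178, 177, 178, 178, 178, 177, 177, 178, 176, 165, 146, 138, 137, 137, 137, 137, 136] [105, 105, 105, 106, 119, 147, 154, 117, 92, 105, 128, 145, 151, 152, 152, 153, 153, 154, 154, 154, 153, 154, 154, 154]
[ 481. -233.    0.] [ 480. -182.   60.]
[472.  58. 347.] [ 480. -225.   60.]
[ 457. -258.    1.] [ 459. -203.   60.]
[ 511. -257.    2.] [ 506. -203.   60.]
```

Rod axis is at x≈471.4, origin y≈80, and the press is nearly yaw-free. The handle axis is at about (492.6, –52, 88.7), so the crank angle is about 0.78 rad. I'll go above the handle for a second view.

```bash
python3 shift.py '{"x": [-25, -26, -26, -25, 0], "y": [5.5, 5.5, 5.5, 6, 0], "z": [30, 30, 30, 30, 0], "drx": [0, 0, 0, 0, 0], "dry": [0, 0, 0, 0, 0], "drz": [0, 0, 0, 0, 0], "finger_gap": [85, 85, 85, 85, 85]}'
python3 - <<'E'
from workcell import r
from m import *
c=r.capture("wrist");np.savez("w2.npz",**c);cv2.imwrite("pics/w2.png",c["img"][:,:,::-1])
print(np.mean([(r.capture("wrist") and r.state()["tool_pos"]) for _ in range(2)],0),c["pose"][:3,3])
E
```

```text
clock: 3.15
tool_pos: [487.7, -50.0, 149.1]
orientation: [-3.134, -0.002, 1.572]
contact_force: [-1.1, -0.1, -0.3]
grip_width: 85.2
grasp_force: 0.0
[490.0928585  -48.75207906 153.31626713] [488.78052863  26.93615666 291.70781561]
```

View pics/w2.png

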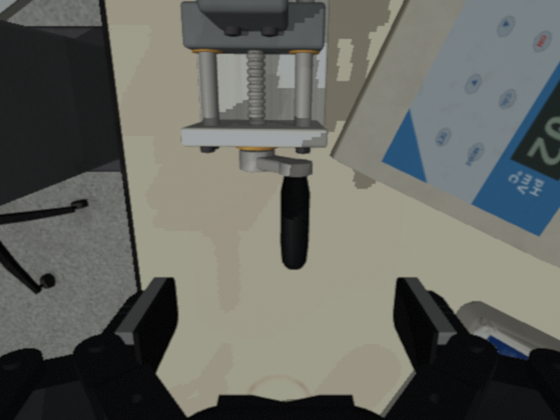

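The handle spans cols 280–309, rows 175–270 here. The fingertips, inner edges at 175 and 395, centre on about col 285. I'll triangulate the handle and the crank plate from w1 and w2.

```bash
python3 - <<'E'
from m import *
a,b=np.load("w1.npz"),np.load("w2.npz")
for c in(a,b):print(c["camera_matrix"][:2,2],c["pose"].round(3).tolist())
def f(c,box):
    return blob((c["img"].max(2)<48).astype(np.uint8),box)[:,0,:]
ha=f(a,(295,246,325,320));hb=f(b,(270,172,320,285))
for h in(ha,hb):print(h.min(0),h.max(0))
ea=(np.mean([ha[:,0].min(),ha[:,0].max()]),ha[:,1].max()+.5);eb=(np.mean([hb[:,0].min(),hb[:,0].max()]),hb[:,1].max()+.5)
print("end",tri((a,*ea),(b,*eb)))
print([dep(b,295,v).round(1).tolist() for v in(185,200,230,260)],[dep(b,255,v).round(1).tolist() for v in(127,135)])
E
```

```text
[285.16865606 209.46403677] [[1.0, 0.002, -0.002, 470.212], [-0.001, 0.953, 0.303, 125.569], [0.002, -0.303, 0.953, 415.875], [0.0, 0.0, 0.0, 1.0]]
[285.16865606 209.46403677] [[1.0, -0.003, 0.006, 488.781], [0.001, 0.954, 0.3, 26.936], [-0.006, -0.3, 0.954, 291.708], [0.0, 0.0, 0.0, 1.0]]
[301 251] [315 300]
[281 176] [308 268]
end (array([493.31242615, -74.34315832,  87.40188955]), np.float64(0.32952813392707236))
[[492.9, -21.0, 95.2], [492.9, -28.8, 97.2], [493.1, -46.4, 96.3], [493.2, -64.5, 96.6]] [[470.6, 8.1, 77.9], [471.2, 4.6, 86.3]]
```

```bash
python3 shift.py '{"x": [-3.5, 0, 0, 0], "y": [4, 0, 0, 0], "z": [30, 30, 0, 0], "drx": [0, 0, 0, 0], "dry": [0, 0, 0, 0], "drz": [0, 0, 0, 0], "finger_gap": [85, 85, 85, 85]}'
python3 - <<'E'
from workcell import r
from m import *
S=[];P=[]
for i in range(4):
    c=r.capture("wrist");P.append(c["pose"][:3,3]);S.append(r.state()["tool_pos"])
np.savez("w3.npz",**c)
print(np.round(S,1).tolist(),np.round(P,1).tolist(),np.mean(S,0))
h=blob((c["img"].max(2)<48).astype(np.uint8),(230,100,350,330))[:,0,:];print(h.min(0),h.max(0))
R=c["pose"];print(R.round(3).tolist(),[dep(c,u,200).round(1).tolist() for u in(270,285,300)])
E
```

```text
clock: 3.7
tool_pos: [494.9, -52.4, 94.6]
orientation: [3.141, 0.0, 1.573]
contact_force: [-0.2, -0.6, 1.3]
grip_width: 84.6
grasp_force: 0.0
[[495.7, -52.9, 95.3], [496.0, -53.2, 95.6], [496.0, -53.4, 95.5], [495.9, -53.4, 95.3]] [[494.8, 24.8, 237.0], [495.3, 24.5, 237.7], [495.6, 24.2, 237.9], [495.6, 24.0, 237.9]] [495.91171669 -53.21569822  95.43010935]
[259 197] [295 315]
[[1.0, 0.001, -0.005, 495.569], [0.001, 0.953, 0.303, 24.044], [0.005, -0.303, 0.953, 237.886], [0.0, 0.0, 0.0, 1.0]] [[490.2, -17.6, 94.4], [496.2, -17.6, 94.7], [506.5, -45.2, -0.6]]
```

```bash
python3 shift.py '{"x": [0, 0, 0, 0, 0], "y": [-2.9, 0, 0, 0, 0], "z": [13, 13, 0, 0, 0], "drx": [0, 0, 0, 0, 0], "dry": [0, 0, 0, 0, 0], "drz": [0, 0, 0, 0, 0], "finger_gap": [85, 85, 85, 10, 10]}';python3 shift.py '{"x": [0, 0, 0, 0], "y": [0, 0, 0, 0], "z": [0, 0, 0, 0], "drx": [0, 0, 0, 0], "dry": [0, 0, 0, 0], "drz": [0, 0, 0, 0], "finger_gap": [10, 10, 10, 10]}'
python3 -c "
from workcell import r
print(r.state())"
```

```text
clock: 4.4
tool_pos: [491.7, -53.4, 67.2]
orientation: [-3.141, -0.0, 1.571]
contact_force: [0.4, -0.3, 0.1]
grip_width: 58.5
grasp_force: 0.0
clock: 4.8
tool_pos: [492.3, -53.5, 67.8]
orientation: [3.14, 0.0, 1.571]
contact_force: [1.0, -0.1, 1.6]
grip_width: 14.7
grasp_force: 58.4
{'clock': 4.8, 'joints': array([-3.48568102e-01,  2.24186334e-01,  1.92786451e+00,  2.00730778e-04,
        9.88089136e-01, -3.48527366e-01]), 'qd': array([-8.40809813e-04,  3.04458113e-03,  3.44231150e-04,  4.84914730e-05,
       -2.18066241e-03,  4.26836625e-04]), 'effort': array([ -0.1368056 , -38.47661018, -26.60872936,  -0.20767031,
         0.32836234,  -0.05887354]), 'tool_pos': array([492.27176202, -53.50051181,  67.77781802]), 'orientation': array([3.14017004e+00, 3.38424784e-04, 1.57064501e+00]), 'contact_force': array([ 0.96233233, -0.14192258,  1.60595389]), 'moment': array([ 0.0509559 , -0.19718133, -0.06388756]), 'grasp_force': 58.37536201586772, 'grip_width': 14.716732865070362}
```

```bash
python3 shift.py '{"x": [0, 0, 0, 0], "y": [7, 2.4, -2.4, -7], "z": [10.4, 12.2, 12.2, 10.4], "drx": [0, 0, 0, 0], "dry": [0, 0, 0, 0], "drz": [0, 0, 0, 0], "finger_gap": [10, 10, 10, 10]}'
python3 shift.py '{"x": [0, 0, 0], "y": [-10.4, -12.2, 0], "z": [7, 2.4, 0], "drx": [0, 0, 0], "dry": [0, 0, 0], "drz": [0, 0, 0], "finger_gap": [10, 10, 10]}'
```

```text
clock: 5.2
tool_pos: [491.3, -53.3, 21.0]
orientation: [-3.141, -0.0, 1.571]
contact_force: [-4.1, 0.7, 8.7]
grip_width: 15.0
grasp_force: 59.4
clock: 5.5
tool_pos: [468.1, -53.1, 12.7]
orientation: [3.141, -0.0, 1.57]
contact_force: [-2.2, 1.7, 9.6]
grip_width: 15.6
grasp_force: 59.4
```

```bash
python3 shift.py '{"x": [0, 0, 0, 0, 0], "y": [-12.2, -10.4, -7, -2.4, 0], "z": [-3.4, -7, -10.4, -12.2, 0], "drx": [0, 0, 0, 0, 0], "dry": [0, 0, 0, 0, 0], "drz": [0, 0, 0, 0, 0], "finger_gap": [10, 10, 10, 10, 10]}'
python3 shift.py '{"x": [0, 0, 0, 0, 0], "y": [2.4, 7, 10.4, 12.2, 0], "z": [-12.2, -10.4, -7, -2.4, 0], "drx": [0, 0, 0, 0, 0], "dry": [0, 0, 0, 0, 0], "drz": [0, 0, 0, 0, 0], "finger_gap": [10, 10, 10, 10, 10]}'
python3 shift.py '{"x": [0, 0, 0], "y": [12.2, 10.4, 0], "z": [2.4, 7, 0], "drx": [0, 0, 0], "dry": [0, 0, 0], "drz": [0, 0, 0], "finger_gap": [10, 10, 10]}'
```

```text
clock: 6.0
tool_pos: [437.5, -53.1, 46.6]
orientation: [3.138, -0.0, 1.57]
contact_force: [4.0, 3.2, 1.3]
grip_width: 15.2
grasp_force: 59.9
clock: 6.5
tool_pos: [469.3, -53.3, 77.3]
orientation: [-3.141, -0.0, 1.571]
contact_force: [2.6, 0.1, -1.0]
grip_width: 15.0
grasp_force: 60.0
clock: 6.8
tool_pos: [492.3, -53.5, 67.7]
orientation: [3.141, 0.0, 1.571]
contact_force: [3.3, -0.3, -1.0]
grip_width: 15.1
grasp_force: 60.0
```

```bash
python3 shift.py '{"x": [0, 0, 0, 0, 0], "y": [7, 2.4, -2.4, -7, -10.4], "z": [10.4, 12.2, 12.2, 9.4, 7], "drx": [0, 0, 0, 0, 0], "dry": [0, 0, 0, 0, 0], "drz": [0, 0, 0, 0, 0], "finger_gap": [10, 10, 10, 10, 10]}'
python3 shift.py '{"x": [0, 0, 0, 0, 0], "y": [-12.2, -12.2, -10.4, -7, -2.4], "z": [2.4, -2.4, -7, -10.4, -12.2], "drx": [0, 0, 0, 0, 0], "dry": [0, 0, 0, 0, 0], "drz": [0, 0, 0, 0, 0], "finger_gap": [10, 10, 10, 10, 10]}'
python3 shift.py '{"x": [0, 0, 0, 0, 0], "y": [2.4, 7, 10.4, 12.2, 12.2], "z": [-12.2, -10.4, -7, -2.4, 3.4], "drx": [0, 0, 0, 0, 0], "dry": [0, 0, 0, 0, 0], "drz": [0, 0, 0, 0, 0], "finger_gap": [10, 10, 10, 10, 10]}'
python3 shift.py '{"x": [0, 0, 0, 0, 0], "y": [10.4, 7, 2.4, -2.4, -7], "z": [7, 10.4, 12.2, 12.2, 9.4], "drx": [0, 0, 0, 0, 0], "dry": [0, 0, 0, 0, 0], "drz": [0, 0, 0, 0, 0], "finger_gap": [10, 10, 10, 10, 10]}'
python3 shift.py '{"x": [0, 0, 0, 0, 0], "y": [-10.4, -12.2, -12.2, -10.4, -7], "z": [7, 2.4, -2.4, -7, -10.4], "drx": [0, 0, 0, 0, 0], "dry": [0, 0, 0, 0, 0], "drz": [0, 0, 0, 0, 0], "finger_gap": [10, 10, 10, 10, 10]}'
python3 shift.py '{"x": [0, 0, 0, 0, 0], "y": [-2.4, 2.4, 7, 10.4, 6.1], "z": [-12.2, -12.2, -10.4, -7, -1.7], "drx": [0, 0, 0, 0, 0], "dry": [0, 0, 0, 0, 0], "drz": [0, 0, 0, 0, 0], "finger_gap": [10, 10, 10, 10, 10]}'
```

```text
clock: 7.3
tool_pos: [481.7, -53.5, 16.0]
orientation: [3.139, 0.0, 1.57]
contact_force: [4.5, 1.6, -2.5]
grip_width: 15.2
grasp_force: 59.9
clock: 7.8
tool_pos: [437.1, -53.0, 47.1]
orientation: [3.139, -0.001, 1.57]
contact_force: [12.8, 5.1, -4.4]
grip_width: 15.1
grasp_force: 60.1
clock: 8.3
tool_pos: [480.0, -53.5, 75.3]
orientation: [-3.139, 0.0, 1.571]
contact_force: [-0.9, 0.5, 4.5]
grip_width: 14.9
grasp_force: 61.1
clock: 8.8
tool_pos: [492.3, -53.6, 23.3]
orientation: [3.139, 0.001, 1.57]
contact_force: [7.2, 1.9, -2.9]
grip_width: 15.2
grasp_force: 60.8
clock: 9.3
tool_pos: [438.9, -53.0, 34.7]
orientation: [3.14, -0.001, 1.57]
contact_force: [11.6, 5.7, 1.0]
grip_width: 14.8
grasp_force: 61.2
clock: 9.8
tool_pos: [460.9, -52.9, 76.7]
orientation: [-3.138, -0.0, 1.571]
contact_force: [-1.4, -2.4, -9.2]
grip_width: 15.0
grasp_force: 60.2
```

Now I'll push gently onto the stop.

```bash
python3 shift.py '{"x": [0, 0, 0, 0], "y": [6.1, 2, 2, 0], "z": [0, 0, 0, 0], "drx": [0, 0, 0, 0], "dry": [0, 0, 0, 0], "drz": [0, 0, 0, 0], "finger_gap": [10, 10, 10, 10]}'
python3 -c "
from workcell import r
s=r.state();print(s['contact_force'],s['tool_pos'])"
```

```text
clock: 10.2
tool_pos: [470.0, -53.2, 77.1]
orientation: [-3.135, -0.0, 1.572]
contact_force: [-9.4, -2.6, 2.3]
grip_width: 15.5
grasp_force: 61.4
[-9.35435245 -2.5914175   2.31279991] [470.04198902 -53.22200398  77.10946157]
```

```bash
python3 shift.py '{"x": [0, 0, 0, 0], "y": [2, 2, 0, 0], "z": [0, 0, 0, 0], "drx": [0, 0, 0, 0], "dry": [0, 0, 0, 0], "drz": [0, 0, 0, 0], "finger_gap": [10, 10, 10, 10]}'
python3 - <<'E'
from workcell import r
from m import *
c=r.capture("wrist");np.savez("w4.npz",**c);cv2.imwrite("pics/w4.png",c["img"][:,:,::-1]);s=r.state();print(s['contact_force'],s['tool_pos'])
E
```

```text
clock: 10.6
tool_pos: [470.6, -53.3, 76.6]
orientation: [-3.127, -0.0, 1.573]
contact_force: [-23.6, -5.7, 12.8]
grip_width: 15.1
grasp_force: 62.9
[-22.76989425  -5.90033836  11.77449337] [470.64714669 -53.28598763  76.59856423]
```

View pics/w4.png

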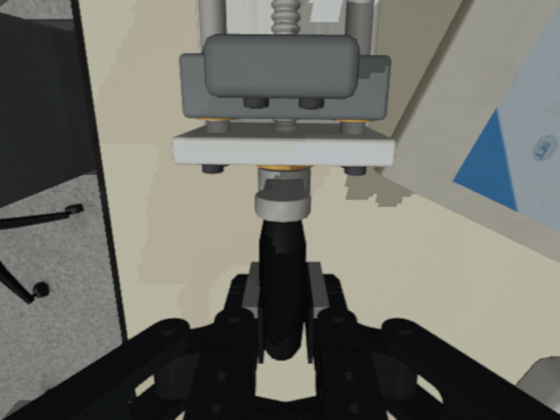

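The crank is at its stop: the arm stands straight up, the pusher is at the crank plate and there's a 23 N reaction. Releasing, lifting and moving over the rod.

```bash
python3 shift.py '{"x": [0, 0, 0, 0, 0], "y": [-5, 0, 0, 0, 0], "z": [0, 0, 0, 0, 0], "drx": [0, 0, 0, 0, 0], "dry": [0, 0, 0, 0, 0], "drz": [0, 0, 0, 0, 0], "finger_gap": [10, 85, 85, 85, 85]}'
python3 shift.py '{"x": [0, 0, 0, 0, 0], "y": [0, 0, 0, 0, 0], "z": [-30, -30, -30, -30, 0], "drx": [0, 0, 0, 0, 0], "dry": [0, 0, 0, 0, 0], "drz": [0, 0, 0, 0, 0], "finger_gap": [85, 85, 85, 85, 85]}'
python3 shift.py '{"x": [30, 40, 40, 30, 9], "y": [0, 0, 0, 0, 0], "z": [0, 0, 10, 10, 10], "drx": [0, 0, 0, 0, 0], "dry": [0, 0, 0, 0, 0], "drz": [0, 0, 0, 0, 0], "finger_gap": [85, 85, 85, 85, 85]}'
python3 shift.py '{"x": [0, 0, 0, 0], "y": [0, 0, 0, 0], "z": [0, 0, 0, 0], "drx": [0, 0, 0, 0], "dry": [0, 0, 0, 0], "drz": [0, 0, 0, 0], "finger_gap": [85, 85, 85, 85]}'
python3 - <<'E'
from workcell import r
from m import *
S=[]
for i in range(4):
    c=r.capture("wrist");S.append(r.state()["tool_pos"])
np.savez("w5.npz",**c);cv2.imwrite("pics/w5.png",c["img"][:,:,::-1])
s=r.state();print(np.round(S,1).tolist(),s["orientation"],c["pose"].round(3).tolist(),s["contact_force"])
E
```

```text
clock: 11.15
tool_pos: [472.5, -53.4, 78.2]
orientation: [3.141, 0.0, 1.571]
contact_force: [-0.4, -1.0, 0.1]
grip_width: 72.4
grasp_force: 0.0
clock: 11.65
tool_pos: [475.0, -54.2, 202.6]
orientation: [3.133, 0.003, 1.571]
contact_force: [1.1, -0.6, -0.7]
grip_width: 85.1
grasp_force: 0.0
clock: 12.15
tool_pos: [471.4, 98.2, 166.9]
orientation: [-3.141, -0.001, 1.574]
contact_force: [-0.6, 0.3, -0.2]
grip_width: 85.1
grasp_force: 0.0
clock: 12.55
tool_pos: [472.6, 94.6, 168.5]
orientation: [3.141, 0.0, 1.569]
contact_force: [-0.5, -0.3, 0.6]
grip_width: 85.2
grasp_force: 0.0
[[472.5, 94.7, 168.5], [472.5, 94.8, 168.4], [472.4, 95.0, 168.4], [472.3, 95.1, 168.3]] [3.14099961e+00 9.65575314e-05 1.56992438e+00] [[1.0, 0.002, -0.001, 472.466], [-0.001, 0.953, 0.302, 172.23], [0.002, -0.302, 0.953, 310.799], [0.0, 0.0, 0.0, 1.0]] [ 0.21289345  0.39338014 -0.02405033]
```

View pics/w5.png

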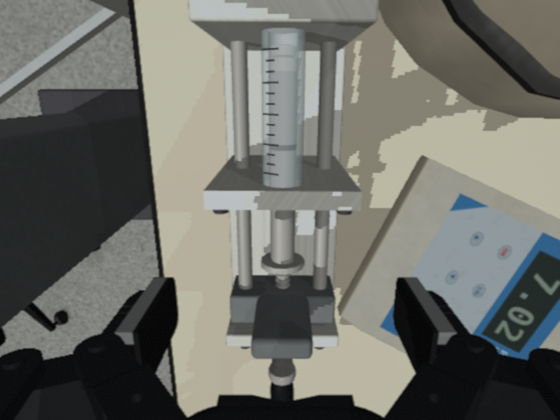

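In this view the barrel plate's top strip is at rows 193–208, cols 205–358. The rod is centred on col 283, rows 210–255, and the thumb plate is at rows 255–273. The pusher is well behind it at rows 290–355.

```bash
python3 - <<'E'
from m import *
a,c=np.load("w1.npz"),np.load("w5.npz");g=c["img"].max(2).astype(int)
print("colprof",g[185:220,230].tolist());print(g[185:220,335].tolist())
print("row200 L",g[200,198:215].tolist(),"R",g[200,348:368].tolist())
for v in(222,235,248):print(v,g[v,264:304].tolist())
for v in range(215,252,6):
    print(v,[dep(c,u,v).round(1).tolist() for u in(277,283,289)])
print("tp",[dep(c,u,v).round(1).tolist() for u,v in((283,258),(283,262),(283,266),(283,270),(270,264),(297,264))])
for v in(193,195,200,205,207):print(dep(c,230,v).round(1),dep(c,335,v).round(1))
ga=a["img"].max(2).astype(int);print(ga[88:115,240].tolist(),ga[88:115,332].tolist())
E
```

```text
colprof [86, 85, 85, 84, 85, 119, 181, 196, 194, 194, 193, 194, 193, 193, 194, 194, 193, 193, 193, 193, 192, 191, 192, 193, 189, 182, 178, 178, 179, 180, 179, 178, 178, 178, 179]
[84, 84, 84, 84, 84, 91, 132, 182, 193, 192, 183, 152, 139, 140, 139, 138, 139, 138, 137, 138, 137, 137, 138, 138, 140, 152, 170, 180, 182, 181, 180, 179, 178, 177, 177]
row200 L [181, 181, 180, 181, 181, 183, 189, 192, 193, 193, 193, 194, 194, 193, 193, 193, 193] R [138, 138, 138, 138, 139, 141, 141, 143, 144, 143, 142, 141, 139, 136, 134, 133, 133, 132, 133, 133]
222 [180, 184, 189, 190, 189, 177, 146, 123, 127, 136, 144, 151, 161, 168, 174, 175, 173, 166, 159, 154, 150, 148, 143, 138, 132, 125, 114, 101, 89, 80, 97, 134, 168, 188, 192, 192, 193, 194, 193, 193]
235 [181, 183, 188, 189, 189, 176, 144, 122, 126, 138, 144, 152, 161, 168, 172, 174, 170, 165, 158, 155, 152, 147, 142, 138, 133, 126, 117, 106, 94, 86, 97, 127, 144, 151, 151, 152, 155, 156, 156, 155]
248 [132, 123, 127, 129, 131, 130, 123, 117, 126, 137, 145, 152, 160, 167, 171, 173, 170, 164, 159, 154, 151, 146, 142, 137, 131, 124, 115, 104, 93, 
[... 457 characters left out ...]
 115.9], [474.8, 89.6, 116.0]]
251 [[468.1, 86.6, 117.6], [471.5, 86.1, 116.5], [474.9, 85.3, 114.6]]
tp [[471.4, 81.5, 115.7], [471.5, 80.0, 117.8], [471.5, 78.4, 119.7], [471.5, 77.2, 122.1], [464.1, 78.3, 116.9], [479.4, 78.7, 117.8]]
[444.9 123.  127.9] [497.9 122.9 127.8]
[444.9 122.2 128.5] [497.9 122.  128.1]
[444.7 119.3 127.6] [498.  119.3 128.1]
[444.6 116.8 128.2] [498.  116.9 128.8]
[444.5 115.5 127.4] [498.2 115.5 127.7]
[178, 178, 178, 171, 162, 183, 190, 189, 188, 187, 188, 187, 188, 189, 189, 190, 190, 180, 132, 78, 60, 62, 66, 107, 168, 180, 179] [131, 130, 130, 127, 135, 178, 189, 188, 188, 187, 188, 188, 187, 187, 187, 187, 189, 190, 176, 113, 58, 49, 48, 60, 97, 126, 131]
```

```bash
python3 - <<'E'
from m import *
a,c=np.load("w1.npz"),np.load("w5.npz")
print("front",onz(c,280,209.6,128),onz(a,280,105.9,128),tri((a,286,105.9),(c,281.5,209.6)))
print("back",onz(c,280,190.5,128),onz(a,280,92.6,128))
g=c["img"].max(2).astype(int);print(g[244:300,275].tolist(),g[244:300,290].tolist())
for m in(a,c):
  for v in (112,130,145) if m is a else (222,235,248):
    x=m["img"].max(2)[v,264:306].astype(float);gr=np.gradient(x);print(v,[round(v2,1) for v2 in gr])
E
```

```text
front [470.06384681 114.25572182 128.        ] [467.01391057 114.41844008 128.        ] (array([471.14584233, 114.45377019, 128.67761812]), np.float64(0.6182666345758135))
back [470.12038587 124.34133322 128.        ] [467.06453166 123.82239335 128.        ]
[153, 153, 152, 153, 152, 152, 152, 152, 153, 152, 152, 152, 152, 152, 152, 152, 152, 148, 123, 88, 71, 70, 71, 84, 128, 166, 175, 173, 171, 162, 130, 92, 69, 58, 65, 75, 76, 64, 53, 53, 55, 57, 54, 50, 48, 49, 50, 49, 50, 49, 50, 48, 47, 47, 46, 48] [116, 116, 115, 115, 115, 115, 115, 115, 116, 116, 115, 115, 114, 114, 109, 101, 98, 98, 91, 77, 70, 71, 70, 90, 130, 145, 146, 144, 141, 134, 113, 79, 53, 51, 53, 55, 53, 50, 51, 54, 55, 55, 51, 49, 48, 49, 49, 49, 51, 50, 49, 49, 47, 47, 47, 47]
112 [np.float64(-1.0), np.float64(0.0), np.float64(0.5), np.float64(-1.5), np.float64(-3.5), np.float64(-2.5), np.float64(0.0), np.float64(3.0), np.float64(2.5), np.float64(0.0), np.float64(-2.0), np.float64(-11.0), np.float64(-24.5), np.float64(-20.5), np.float64(-0.5), np.float64(10.0), np.float64(9.0), np.float64(7.5), np.float64(5.0), n
[... 3457 characters left out ...]
oat64(3.0), np.float64(2.0), np.float64(0.5), np.float64(-4.0), np.float64(-6.5), np.float64(1.5), np.float64(10.0), np.float64(9.5), np.float64(7.5), np.float64(7.5), np.float64(7.5), np.float64(5.5), np.float64(3.0), np.float64(-0.5), np.float64(-4.5), np.float64(-5.5), np.float64(-5.0), np.float64(-4.0), np.float64(-4.0), np.float64(-4.5), np.float64(-4.5), np.float64(-5.5), np.float64(-6.5), np.float64(-8.0), np.float64(-10.0), np.float64(-11.0), np.float64(-8.5), np.float64(7.5), np.float64(24.0), np.float64(16.0), np.float64(2.0), np.float64(-1.0), np.float64(1.0), np.float64(3.5), np.float64(2.5), np.float64(0.0), np.float64(-1.5), np.float64(-2.0), np.float64(-2.0), np.float64(-2.0)]
```

Rod axis is at x 471.05, z 110, and the mouth is at y 114.35, so the grip point is at y 96.35. Descending with the fingers half open.

```bash
python3 shift.py '{"x": [1.2, 0, 0, 0, 0], "y": [-1.2, 0, 0, 0, 0], "z": [0, 0, 27, 25, 25], "drx": [0, 0, 0, 0, 0], "dry": [0, 0, 0, 0, 0], "drz": [0, 0, 0, 0, 0], "finger_gap": [45, 45, 45, 45, 45]}'
python3 shift.py '{"x": [0, 0, 0, 0, 0], "y": [0, 0, 0, 0, 0], "z": [0, 0, 0, 0, 0], "drx": [0, 0, 0, 0, 0], "dry": [0, 0, 0, 0, 0], "drz": [0, 0, 0, 0, 0], "finger_gap": [45, 45, 45, 45, 45]}'
python3 - <<'E'
from workcell import r
from m import *
S=[]
for i in range(4):
    c=r.capture("wrist");S.append(r.state()["tool_pos"])
np.savez("w6.npz",**c);cv2.imwrite("pics/w6.png",c["img"][:,:,::-1])
s=r.state();print(np.round(S,1).tolist(),s["orientation"],c["pose"].round(3).tolist(),s["contact_force"])
E
```

```text
clock: 13.25
tool_pos: [471.0, 97.0, 90.4]
orientation: [3.141, 0.0, 1.571]
contact_force: [-0.8, -0.1, 0.3]
grip_width: 45.1
grasp_force: 0.0
clock: 13.75
tool_pos: [471.6, 96.8, 92.1]
orientation: [3.14, 0.0, 1.571]
contact_force: [-0.3, 0.2, -0.2]
grip_width: 44.8
grasp_force: 0.0
[[471.5, 96.8, 91.9], [471.3, 96.8, 91.7], [471.1, 96.8, 91.5], [471.0, 96.9, 91.3]] [3.14095861e+00 3.45286608e-05 1.57077161e+00] [[1.0, 0.001, -0.002, 471.111], [-0.0, 0.953, 0.302, 174.09], [0.002, -0.302, 0.953, 233.928], [0.0, 0.0, 0.0, 1.0]] [ 0.26936054 -0.30899821  0.42199446]
```

View pics/w6.png

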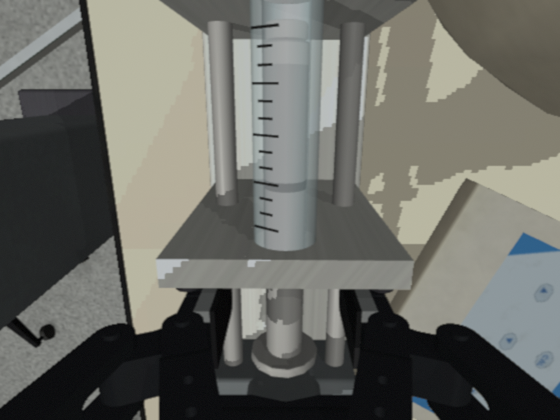

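The fingers straddle the rod: rod cols 266–304 (centre 285), pads at 222 and 352. The lateral centring is good, so I'm closing.

```bash
python3 shift.py '{"x": [0, 0, 0, 0, 0], "y": [0, 0, 0, 0, 0], "z": [0, 0, 0, 0, 0], "drx": [0, 0, 0, 0, 0], "dry": [0, 0, 0, 0, 0], "drz": [0, 0, 0, 0, 0], "finger_gap": [5, 5, 5, 5, 5]}'
python3 shift.py '{"x": [0, 0], "y": [0, 0], "z": [0, 0], "drx": [0, 0], "dry": [0, 0], "drz": [0, 0], "finger_gap": [5, 5]}'
python3 -c "
from workcell import r
import numpy as np
S=[]
for i in range(3): r.capture('wrist');s=r.state();S.append(np.r_[s['tool_pos'],s['contact_force'],s['moment'],s['orientation']])
print(np.round(S,3).tolist())"
```

```text
clock: 14.45
tool_pos: [470.9, 96.9, 91.1]
orientation: [3.142, 0.0, 1.571]
contact_force: [-1.1, -0.4, 1.3]
grip_width: 12.1
grasp_force: 58.4
clock: 14.65
tool_pos: [470.9, 96.9, 91.1]
orientation: [3.141, 0.0, 1.571]
contact_force: [-1.4, -0.8, 2.3]
grip_width: 12.0
grasp_force: 58.4
[[470.875, 96.856, 91.082, -0.692, -0.525, 2.815, -0.005, 0.177, -0.011, 3.142, 0.0, 1.571], [470.835, 96.858, 91.035, -1.328, -0.792, 2.049, -0.044, 0.139, -0.029, -3.142, 0.0, 1.571], [470.883, 96.854, 91.084, -1.578, 0.004, 2.925, -0.009, 0.125, 0.01, 3.141, 0.0, 1.571]]
```

```bash
python3 shift.py '{"x": [-2, -2, -2, -2, -2], "y": [0, 0, 0, 0, 0], "z": [0, 0, 0, 0, 0], "drx": [0, 0, 0, 0, 0], "dry": [0, 0, 0, 0, 0], "drz": [0, 0, 0, 0, 0], "finger_gap": [5, 5, 5, 5, 5]}'
python3 shift.py '{"x": [0, 0], "y": [0, 0], "z": [0, 0], "drx": [0, 0], "dry": [0, 0], "drz": [0, 0], "finger_gap": [5, 5]}'
```

```text
clock: 15.3
tool_pos: [470.9, 87.9, 91.0]
orientation: [3.141, -0.002, 1.571]
contact_force: [0.7, 6.9, 2.7]
grip_width: 11.9
grasp_force: 58.4
clock: 15.5
tool_pos: [470.8, 87.7, 91.0]
orientation: [3.141, -0.002, 1.571]
contact_force: [0.5, 5.2, 2.7]
grip_width: 12.0
grasp_force: 58.4
```

```bash
python3 shift.py '{"x": [-2, -2, -2, -2, -2], "y": [0, 0, 0, 0, 0], "z": [0, 0, 0, 0, 0], "drx": [0, 0, 0, 0, 0], "dry": [0, 0, 0, 0, 0], "drz": [0, 0, 0, 0, 0], "finger_gap": [5, 5, 5, 5, 5]}'
python3 shift.py '{"x": [-2, -2, -2, -2, -1], "y": [0, 0, 0, 0, 0], "z": [0, 0, 0, 0, 0], "drx": [0, 0, 0, 0, 0], "dry": [0, 0, 0, 0, 0], "drz": [0, 0, 0, 0, 0], "finger_gap": [5, 5, 5, 5, 5]}'
python3 shift.py '{"x": [0, 0, 0], "y": [0, 0, 0], "z": [0, 0, 0], "drx": [0, 0, 0], "dry": [0, 0, 0], "drz": [0, 0, 0], "finger_gap": [5, 5, 5]}'
python3 - <<'E'
from workcell import r
from m import *
S=[]
for i in range(3):
    c=r.capture("wrist");s=r.state();S.append(np.r_[s["tool_pos"],s["contact_force"]])
np.savez("w7.npz",**c);cv2.imwrite("pics/w7.png",c["img"][:,:,::-1]);print(np.round(S,2).tolist())
np.savez("t7.npz",**r.capture("top"))
E
```

```text
clock: 16.0
tool_pos: [470.8, 78.5, 91.0]
orientation: [3.141, -0.003, 1.571]
contact_force: [0.3, 10.2, 1.6]
grip_width: 11.9
grasp_force: 58.4
clock: 16.5
tool_pos: [470.6, 70.1, 90.9]
orientation: [3.142, -0.004, 1.57]
contact_force: [1.1, 13.7, 2.1]
grip_width: 12.0
grasp_force: 58.4
clock: 16.8
tool_pos: [470.7, 70.0, 90.9]
orientation: [3.142, -0.004, 1.57]
contact_force: [0.3, 12.4, 1.6]
grip_width: 11.9
grasp_force: 58.4
[[470.69, 69.97, 90.87, -0.35, 12.54, 0.88], [470.66, 69.99, 90.85, 1.14, 11.71, 1.26], [470.65, 70.01, 90.85, 0.09, 12.13, 1.92]]
```

View pics/w7.png

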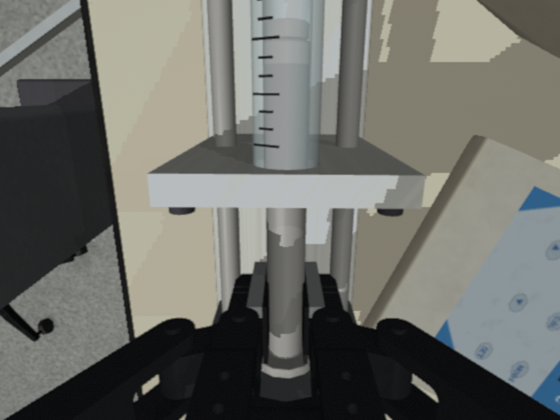

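In this view the rod runs from the plate at row 207 down to the pads, with the thumb plate at about row 370. The ring is still hidden inside the plate. I'll check for slip by comparing the thumb plate's place in the hand (w6 vs w7).

```bash
python3 - <<'E'
from m import *
for n in("w6","w7"):
    c=np.load(n+".npz");g=c["img"].max(2).astype(int)
    print(n,c["pose"][:3,3].round(2),c["pose"][:3,2].round(3));
    for u in(276,285,293):print(u,g[330:400,u].tolist())
    print([dep(c,285,v).round(1).tolist() for v in(340,350,360,366,370,374)])
E
```

```text
w6 [471.11 174.09 233.93] [-0.002  0.302  0.953]
276 [158, 158, 157, 158, 158, 157, 157, 157, 157, 157, 158, 157, 157, 157, 157, 157, 157, 157, 157, 157, 157, 156, 156, 157, 156, 151, 126, 90, 71, 69, 69, 70, 70, 70, 68, 63, 62, 72, 108, 148, 159, 160, 159, 158, 156, 150, 123, 68, 41, 42, 41, 41, 40, 41, 41, 41, 41, 40, 41, 40, 40, 41, 40, 41, 41, 41, 41, 40, 40, 35]
285 [154, 155, 155, 154, 154, 154, 154, 154, 154, 155, 155, 154, 154, 154, 154, 154, 154, 153, 153, 154, 154, 154, 147, 124, 111, 110, 111, 107, 91, 73, 68, 70, 70, 70, 68, 64, 61, 62, 75, 112, 146, 155, 155, 154, 152, 152, 145, 115, 65, 41, 40, 41, 42, 41, 41, 40, 41, 41, 42, 42, 40, 40, 40, 41, 40, 40, 41, 40, 41, 42]
293 [130, 130, 129, 130, 129, 129, 129, 129, 130, 129, 129, 130, 129, 130, 130, 128, 129, 128, 125, 122, 116, 104, 96, 94, 94, 94, 85, 69, 62, 62, 63, 62, 63, 63, 62, 62, 63, 77, 111, 136, 141, 140, 139, 139, 139, 131, 98, 54, 41, 41, 42, 41, 42, 40, 43, 42, 40, 42, 42, 40, 40, 40, 40, 40, 40, 41, 40, 41, 41, 39]
[[471.3, 86.3, 116.4], [471.3, 81.7, 116.2], [471.3, 78.1, 117.2], [471.2, 78.2, 120.6], [471
[... 475 characters left out ...]
7, 147, 147, 147, 147, 146, 146, 146, 147, 146, 145, 146, 147, 143, 126, 100, 69, 60, 60, 60, 60, 61, 61, 60, 60, 69, 101, 141, 152, 153, 152, 150, 149, 149, 132, 75, 38, 38, 40, 40, 40, 40, 39, 40, 39, 40, 39, 39, 40, 40, 41, 39, 40, 40, 39, 40, 39]
293 [95, 98, 108, 121, 123, 124, 124, 123, 123, 123, 122, 123, 122, 122, 123, 123, 122, 122, 122, 123, 122, 122, 123, 122, 121, 112, 97, 82, 64, 60, 60, 61, 60, 60, 60, 61, 61, 63, 83, 121, 139, 142, 141, 140, 141, 140, 128, 85, 47, 38, 40, 40, 40, 40, 40, 40, 41, 41, 38, 40, 39, 40, 40, 40, 41, 39, 40, 39, 40, 36]
[[470.8, 59.7, 116.2], [470.8, 55.5, 116.5], [470.8, 51.6, 117.1], [470.8, 51.1, 119.8], [470.8, 51.3, 122.0], [470.8, 48.6, 121.0]]
```

There's no slip (under 0.2 mm). Both the tool and the thumb plate moved 26.9 mm, so 3.1 mm remains.

```bash
python3 shift.py '{"x": [-1.1, -1.1, -1.1, 0, 0], "y": [0, 0, 0, 0, 0], "z": [0, 0, 0, 0, 0], "drx": [0, 0, 0, 0, 0], "dry": [0, 0, 0, 0, 0], "drz": [0, 0, 0, 0, 0], "finger_gap": [5, 5, 5, 5, 5]}'
python3 shift.py '{"x": [0, 0, 0], "y": [0, 0, 0], "z": [0, 0, 0], "drx": [0, 0, 0], "dry": [0, 0, 0], "drz": [0, 0, 0], "finger_gap": [5, 5, 5]}'
python3 - <<'E'
from workcell import r
from m import *
S=[]
for i in range(3):
    c=r.capture("wrist");s=r.state();S.append(np.r_[s["tool_pos"],s["contact_force"]])
np.savez("w8.npz",**c);print(np.round(S,2).tolist(),c["pose"][:3,3])
g=c["img"].max(2).astype(int);print(g[362:380,276].tolist(),g[362:380,285].tolist(),[dep(c,285,v).round(1).tolist() for v in(362,366,370)])
G=g[170:225];print(G[:,285].tolist(),G[:,180].tolist())
s=r.capture("scene");cv2.imwrite("pics/s8.png",cv2.resize(np.hstack([np.load("scene0.npz")["img"][155:225,235:305],s["img"][155:225,235:305]]),None,fx=5.6,fy=5.6,interpolation=2)[:,:,::-1])
E
```

```text
clock: 17.5
tool_pos: [470.6, 66.9, 90.8]
orientation: [3.142, -0.004, 1.57]
contact_force: [1.0, 12.9, 2.5]
grip_width: 12.2
grasp_force: 58.4
clock: 17.8
tool_pos: [470.6, 66.9, 90.8]
orientation: [3.142, -0.004, 1.57]
contact_force: [0.8, 12.9, 1.2]
grip_width: 12.0
grasp_force: 58.4
[[470.64, 66.94, 90.83, 1.27, 13.29, 1.9], [470.62, 66.96, 90.81, 0.91, 13.52, 1.66], [470.62, 66.95, 90.83, 0.44, 13.58, 2.0]] [470.76341362 143.5379423  233.61400101]
[60, 60, 61, 60, 60, 68, 99, 145, 157, 159, 157, 155, 154, 153, 137, 77, 38, 40] [60, 60, 61, 61, 61, 60, 68, 101, 141, 152, 152, 152, 150, 150, 145, 124, 67, 38] [[470.8, 49.1, 118.8], [470.8, 48.9, 120.8], [470.8, 48.2, 122.0]]
[186, 187, 186, 187, 186, 186, 186, 186, 186, 186, 186, 187, 187, 189, 188, 188, 188, 188, 188, 188, 188, 188, 188, 188, 188, 189, 188, 180, 157, 150, 150, 150, 150, 149, 149, 149, 150, 149, 149, 150, 150, 149, 149, 149, 149, 150, 151, 155, 156, 156, 156, 156, 156, 156, 156] [188, 188, 188, 188, 188, 188, 188, 188, 188, 189, 188, 188, 188, 188, 188, 188, 188, 188, 188, 188, 187, 188, 188, 188, 188, 189, 176, 115, 61, 54, 57, 59, 60, 59, 69, 118, 167, 177, 176, 176, 176, 176, 176, 176, 176, 176, 176, 176, 176, 176, 176, 176, 176, 175, 176]
```

View pics/s8.png

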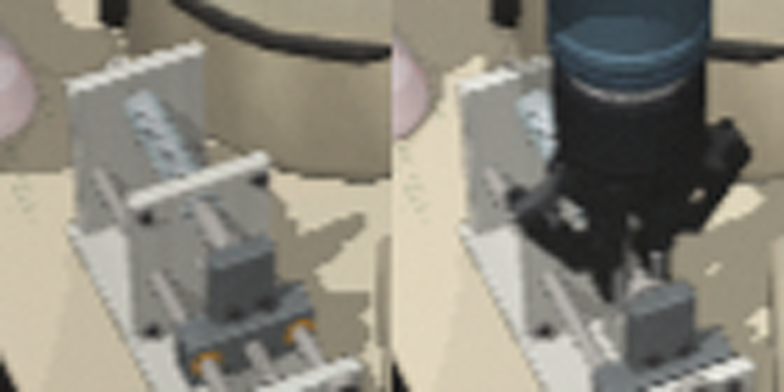

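The scene comparison shows the rod drawn out in the gripper, with the pusher back and the surroundings undisturbed; the gripper hides the mouth at about (600,190). The draw is 29.9 mm with no slip and a steady 13 N, so I'm handing in.

```bash
python3 -c "
from workcell import r
print(r.close_job())"
```

```text
the job is handed in; nothing more can be done
None
```

The job is handed in, with no verdict shown: the pusher is wound fully back to its stop, and the rod is drawn 29.9 mm of 30 and still gripped with no slip, though I judged the ring line's position from that measured draw because the barrel plate hid it.

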